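# Change the columns in a chromatograph's column case

### The job

Take every short column out of the spring clips and lay it flat in the white tray, and press each of the long columns from the black mat down into a clip place of its own until it snaps fully home. When all of that is done, shut the case: first the leaf with the rebated ledge, then the flanged leaf, so that its flange laps over the ledge and both lie flat. Leave the jar, the carton and the spanner where they are.

Things in the scene. Friction and masses are not known exactly. Their poses are not given: they have to be found in the camera images.
- new0_mid (a point): Long column to be fitted: bare steel tube 20 mm in diameter, 170 mm long overall, a hexagonal nut (30 mm across flats, 35 across corners, 24 long) at each end, 122 mm of plain tube between; about 0.28 kg. The point is its centre, on the axis half-way along; its y axis runs along the tube. It starts lying on the black mat. Two or three long columns are present (None if absent).
- new1_mid (a point): Another long column, like new0.
- new2_mid (a point): Another long column, like new0.
- old0_mid (a point): Short column, at the start snapped into clip0; like the long ones but 130 mm long overall, nuts 21 mm long, so 88 mm of plain tube between them; about 0.21 kg; the point is its centre, its y axis runs along the tube. Two or three short columns are present (None if absent).
- old1_mid (a point): Short column, at the start snapped into clip1; like old0.
- old2_mid (a point): Short column, at the start snapped into clip2; like old0.
- old3_mid (a point): Short column, at the start snapped into clip3; like old0.
- clip0 (a point): Clip place 0: where a column's centre lies when fully home, 46 mm above the bench; x along the rail to the next place (55 mm on), y along the column, z up. Each place has two spring clips opening upwards, centred 34 mm either side along y and 12 mm wide: a 56 mm gap for fingers between them. The rail's top is 30 mm below the point, the jaw tips 20 mm above it. Any column may go in any free place.
- clip1 (a point): Clip place 1, as clip0. In every place a tube laid on the clips' mouths rests 10 to 16 mm too high; pushed straight down with about 8 to 15 N it spreads the jaws and snaps past them onto its seat. The same force pulls it straight up out again. The flared mouths forgive about 5 mm sideways.
- clip2 (a point): Clip place 2 on the rail in the case; as clip0.
- clip3 (a point): Clip place 3 on the rail in the case; as clip0.
- case: White open-topped case, fixed, 280 mm along its x (the rail's direction), 264 mm along y, walls 6 mm thick and 72 mm high; origin at the centre of its underside on the bench. The clip places lie on its x axis at -82.5, -27.5, 27.5 and 82.5 mm. Two smoked leaves hinged on its long rims (y = -132 and +132 mm) stand open at the start and fold inwards over it.
- rebated (a joint): Angle of the rebated leaf, rad: 0 shut flat, 1.57 upright, 1.95 leaning outwards; starts at 1.58 to 1.75. 10 mm thick, 278 mm along the case's x, hinged on the rim at y = -132 mm (robot's right); its far 20 mm is a thin white ledge (4.5 mm, level with the underside) that must lie under the other's flange. Push it over on its outer face with shut fingers; the stiff hinge (0.3 N m) holds it anywhere.
- flanged (a joint): Angle of the flanged leaf, rad: 0 shut, 1.57 upright, starts at 1.58 to 1.75; hinged on the rim at y = +132 mm (robot's left), 10 mm thick, with the same stiff hinge. Its far 20 mm is a white flange (5 mm thick, level with the upper face) that laps 18 mm over the rebated leaf's ledge. If it is shut first the rebated leaf cannot close.
- rebated_hinge (a point): Middle of the rebated leaf's hinge line, 72 mm above the bench; the leaf's underside starts here (its outer face is 10 mm off it).
- rebated_edge (a point): Middle of the free edge of the rebated leaf, at its underside, 144 mm from its hinge line.
- flanged_hinge (a point): Middle of the flanged leaf's hinge line, 72 mm above the bench; the leaf's underside starts here (its outer face is 10 mm off it).
- flanged_edge (a point): Middle of the free edge of the flanged leaf, on the plane of its underside, 138 mm from its hinge line (the flange's own lower face is 5 mm higher).
- tray_floor (a point): Centre of the inner floor, 4 mm above the bench, of the fixed white tray for the removed columns: inside 232 mm along its x by 182 mm along its y, walls 4 mm thick and 28 mm high.
- mat: Black rubber mat, fixed, 300 mm along its x by 210 mm along y, 3 mm thick; origin at the centre of its underside. Two or three long columns lie on it side by side, along its y, about 100 mm apart. Low ribs (6 mm wide, 12 mm above the mat, at x = -147, -50, 50 and 147 mm, only where y is 53 to 103 mm either side of the middle) keep their nuts from rolling together.
- jar: Brown glass jar with a white lid, 64 mm in diameter, 60 mm tall, standing beyond the case; origin at the centre of its base. A bystander.
- carton: Small cardboard carton, 60 x 90 mm, 45 mm tall, beyond the case; origin at the centre of its base. A bystander.
- spanner: Steel spanner 160 mm long lying flat beyond the case. A bystander.
There are look-alikes about, which are no part of the job. What is shaped like the part that bears new1_mid but pink or red is not meant.

How it is judged:
On the way, in this order (a step that is already met when the one before it is completed fails the run):
1. every short column lies in the tray and every long one is home in the clips, both leaves still open (y of new0_mid in the frame of clip0 between -0.023 and 0.023 m and z of new0_mid in the frame of clip0 between -0.005 and 0.004 m and (x of new0_mid in the frame of clip0 between -0.005 and 0.005 m or x of new0_mid in the frame of clip1 between -0.005 and 0.005 m or x of new0_mid in the frame of clip2 between -0.005 and 0.005 m or x of new0_mid in the frame of clip3 between -0.005 and 0.005 m) and angle between the y axis of each of new0_mid, new1_mid, new2_mid and the y axis of clip0, either way round below 0.07 rad and y of new1_mid in the frame of clip0 between -0.023 and 0.023 m and z of new1_mid in the frame of clip0 between -0.005 and 0.004 m and (x of new1_mid in the frame of clip0 between -0.005 and 0.005 m or x of new1_mid in the frame of clip1 between -0.005 and 0.005 m or x of new1_mid in the frame of clip2 between -0.005 and 0.005 m or x of new1_mid in the frame of clip3 between -0.005 and 0.005 m) and y of new2_mid in the frame of clip0 between -0.023 and 0.023 m and z of new2_mid in the frame of clip0 between -0.005 and 0.004 m and (x of new2_mid in the frame of clip0 between -0.005 and 0.005 m or x of new2_mid in the frame of clip1 between -0.005 and 0.005 m or x of new2_mid in the frame of clip2 between -0.005 and 0.005 m or x of new2_mid in the frame of clip3 between -0.005 and 0.005 m) and x of old0_mid in the frame of tray_floor between -0.11 and 0.11 m and y of old0_mid in the frame of tray_floor between -0.085 and 0.085 m and z of old0_mid in the frame of tray_floor between 0.008 and 0.022 m and x of old1_mid in the frame of tray_floor between -0.11 and 0.11 m and y of old1_mid in the frame of tray_floor between -0.085 and 0.085 m and z of old1_mid in the frame of tray_floor between 0.008 and 0.022 m and x of old2_mid in the frame of tray_floor between -0.11 and 0.11 m and y of old2_mid in the frame of tray_floor between -0.085 and 0.085 m and z of old2_mid in the frame of tray_floor between 0.008 and 0.022 m and x of old3_mid in the frame of tray_floor between -0.11 and 0.11 m and y of old3_mid in the frame of tray_floor between -0.085 and 0.085 m and z of old3_mid in the frame of tray_floor between 0.008 and 0.022 m and value of joint each of rebated, flanged above 0.5 rad), for 0.2 s.
2. the rebated leaf is shut while the flanged leaf is still open (value of joint rebated below 0.04 rad and value of joint flanged above 0.5 rad), for 0.2 s.
3. the flanged leaf is shut over it (value of joint each of rebated, flanged below 0.04 rad), for 0.2 s.
At the end, for the whole second after the job is handed in: Each long column is home in its own clip place (centre within 5 mm across and in height, 23 mm along; within 0.07 rad), each short one lies on the tray's floor (centre under 22 mm above it), both leaves within 0.04 rad of shut, columns released and at rest (all of step 3 and y of new0_mid in the frame of clip0 between -0.023 and 0.023 m and z of new0_mid in the frame of clip0 between -0.005 and 0.004 m and (x of new0_mid in the frame of clip0 between -0.005 and 0.005 m or x of new0_mid in the frame of clip1 between -0.005 and 0.005 m or x of new0_mid in the frame of clip2 between -0.005 and 0.005 m or x of new0_mid in the frame of clip3 between -0.005 and 0.005 m) and angle between the y axis of each of new0_mid, new1_mid, new2_mid and the y axis of clip0, either way round below 0.07 rad and y of new1_mid in the frame of clip0 between -0.023 and 0.023 m and z of new1_mid in the frame of clip0 between -0.005 and 0.004 m and (x of new1_mid in the frame of clip0 between -0.005 and 0.005 m or x of new1_mid in the frame of clip1 between -0.005 and 0.005 m or x of new1_mid in the frame of clip2 between -0.005 and 0.005 m or x of new1_mid in the frame of clip3 between -0.005 and 0.005 m) and y of new2_mid in the frame of clip0 between -0.023 and 0.023 m and z of new2_mid in the frame of clip0 between -0.005 and 0.004 m and (x of new2_mid in the frame of clip0 between -0.005 and 0.005 m or x of new2_mid in the frame of clip1 between -0.005 and 0.005 m or x of new2_mid in the frame of clip2 between -0.005 and 0.005 m or x of new2_mid in the frame of clip3 between -0.005 and 0.005 m) and x of old0_mid in the frame of tray_floor between -0.11 and 0.11 m and y of old0_mid in the frame of tray_floor between -0.085 and 0.085 m and z of old0_mid in the frame of tray_floor between 0.008 and 0.022 m and x of old1_mid in the frame of tray_floor between -0.11 and 0.11 m and y of old1_mid in the frame of tray_floor between -0.085 and 0.085 m and z of old1_mid in the frame of tray_floor between 0.008 and 0.022 m and x of old2_mid in the frame of tray_floor between -0.11 and 0.11 m and y of old2_mid in the frame of tray_floor between -0.085 and 0.085 m and z of old2_mid in the frame of tray_floor between 0.008 and 0.022 m and x of old3_mid in the frame of tray_floor between -0.11 and 0.11 m and y of old3_mid in the frame of tray_floor between -0.085 and 0.085 m and z of old3_mid in the frame of tray_floor between 0.008 and 0.022 m and linear speed of each of new0, new1, new2, old0, old1, old2, old3 below 0.02 m/s and contact force between each of new0, new1, new2, old0, old1, old2, old3 and the fingers below 0.5 N); the robot touches nothing.
It fails at once if the jar is knocked away or over (distance of jar from where it was at the start of the episode above 0.04 m or angle between jar's own z axis and vertical above 0.5 rad).
It fails at once if the carton is knocked away or over (distance of carton from where it was at the start of the episode above 0.04 m or angle between carton's own z axis and vertical above 0.5 rad).
It fails at once if the spanner is knocked away or over (distance of spanner from where it was at the start of the episode above 0.04 m).
Of new0, new1, new2 only 2 to 3 are there at a start; the rules pass over those that are not, and their reading is None.
Of old0, old1, old2, old3 only 2 to 3 are there at a start; the rules pass over those that are not, and their reading is None.
At some moment in a run one of new0, new1, new2 may be knocked a few centimetres aside while the robot is not near it.
Once in a run the grip may slacken for a moment while it holds something.
It also fails if it takes over 210 s, if anything falls off the work surface, if the arm or the gripper's body presses on something with over 40 N, if the wrist force passes 120 N, or if a joint passes its speed limit or range.

### The arm

A 6-joint arm with a two-finger parallel gripper is mounted at the origin on the work surface. World frame = base frame: x ahead of the robot, y to its left, z up, the work surface at z = 0. Lengths are in m, angles in rad, forces in N, time in s.
With the tool pointing down it reaches from about 0.325 to 0.85 m from the base axis. Payload 15.5 kg.
Tool frame: the origin (TCP) lies on the centre line of the jaws, within the pads' length; the fingertips stand bot.tip_extent ahead of it and the grasp point (between the pads) lies 6 mm ahead of it (bot.tip_extent is the distance from the TCP to the fingertips, in m); z points along the fingers, y is the line along which they close (so a half turn about z gives the same grasp; the last joint's range is limited). The gripper opens to 91 mm and grips with 3 to 60 N. Pads are 32 mm wide; open, the fingers measure 118 mm over their backs; the gripper's body (76 mm by 178 mm) begins 60 mm behind the grasp point.
Start: joints at [-1.413, 0.494, 1.345, -0, 1.302, -0.096], TCP at [0.156, -0.605, 0.239] pointing down, gripper open.
Joint ranges: [-2.91, 2.91], [-0.82, 2.16], [0.22, 2.67], [-1.22, 4.37], [0.12, 2.79], [-3.08, 3.08]. Speed limits (rad/s): [1.89, 1.89, 2.57, 3.01, 3.01, 3.01].

### API

Orientations are given as [roll, pitch, yaw] about the fixed x, y, z axes, in that order (R = Rz(yaw) Ry(pitch) Rx(roll)).
In Python, from workcell import readout, vision, bot gives the robot as it stands.
- The arm moves only by the shell command python3 -m pendant 'ROWS' [OPENING]. ROWS is JSON, a list of rows, each a list of 6 numbers: the shift along the tool's x, y, z in m, then the turn, a rotation vector about the tool's x, y, z in degrees. In form: [[tx, ty, tz, ax, ay, az], ...]. A call has exactly 8 rows; each row is the pose to reach, as a shift and turn from the pose commanded when the call began, along the tool's axes at that moment; what a row does not reach only later rows make up. A row lasts 1/8 s, in which the tool goes at most 62.5 mm and 10.7 degrees, less where a joint would pass 70% of its speed; a pose out of reach is approached as far as the arm can. A call with a gripper value outside its range is refused whole. OPENING is the opening, from 0 (shut) to 1 (fully open), set as the call begins (- or left out, the last holds). The fingers move at their own pace and stop on an object; the grip force is fixed at half the most. Time passes only in rows, so rows that repeat a pose let the fingers close, or fill a call up. It gives the time, the measured TCP pose, the force, the opening and the grip force at its end, in the units of the state.
- readout.get_state(): the state, without advancing time (a new reading comes with each control period).
- vision.read_camera(name): name is "scene" or "top" or "wrist"; returns (picture, depth): 420x560x3 uint8, red, green, blue; 420x560 float32, m along the optical axis (not along the pixel's ray), 0 where there is no reading.
- vision.calibration(name): a dict with "vfov" (degrees; the focal length in pixels is half the picture's height over the tangent of half this angle, whatever the lens; pixels are square), "cx", "cy" (the principal point, pixels), "R" (3x3) and "t" (3): a world point X has camera coordinates R X + t. Camera axes: x right, y down, z forward; pixel columns grow to the right and rows downward; lengths in m; the calibration is good to about 2 mm. A picture is of the moment at which its call begins: read the wrist's pose just before it. calibration takes no time and is no camera call; for the wrist camera it gives the pose at the moment of the call.
- bot.close_job(): hands the job in; it is judged then, once.
Trained networks look in the newest picture that a camera, given by its name, has taken for a name from the list of things; names that differ only in an ending like _2 or _b are one class to them, and where a whole thing is asked for, a point or a joint stands for the part that bears it (a point fixed in the world has none). Each returns a list of dicts, best first, with "p" (0 to 1); they miss things now and then, are a little off and sometimes report something else, mostly with a low value. They report only what shows in the picture. A call takes as long as a camera call. They do not tell look-alikes from the thing itself.
- vision.spot_in(camera, label): "location" ([x, y, z] in m, in world coordinates, good to about 4 mm: the middle of the surface that is visible of it).
The state is a dict: "clock": time; "qpos": joint angles; "dq": joint speeds; "tau": joint torques, N m; "tool_pos": TCP position; "ee_rot": TCP orientation; "ft_force": force on the tool from outside, world axes, zero at the start; "ft_torque": the same for the moment, N m; "grip_width": opening from 0.0 (shut) to 1.0 (fully open); "finger_force": force on a finger pad.
Only numpy, scipy, OpenCV 4.12 (cv2) and the standard library are available. Lean on these libraries where they do the work, as an engineer would, in place of code of your own. Each camera call takes 0.05 s, during which the arm holds its last target. There are 200 camera calls.

## Working session

There is one attempt and no reset: what is moved stays moved. The work goes in short steps, Python scripts to look and compute and a shell command to move; the robot and the scene stay as the last step left them, time stands still between calls to the robot, and variables do not carry over. Pictures are saved under pics/ and viewed, at most 14 in all, crops included, and the job is handed in when it is done.

```bash
ls; mkdir -p pics; python3 - <<'E'
from workcell import readout, vision, bot
import cv2,numpy as np
print(readout.get_state(), bot.tip_extent)
for n in ("scene","top"):
    p,d=vision.read_camera(n); cv2.imwrite(f"pics/{n}0.png",p[...,::-1])
    c=vision.calibration(n); print(n,c)
    for l in ("new0_mid","old0_mid","case","mat","tray_floor","rebated_edge","flanged_edge","rebated","flanged","jar","carton"):
        try:
            r=vision.spot_in(n,l); print(l,[(np.round(q["location"],3).tolist(),round(q["p"],2)) for q in r])
        except Exception as e: print(l,e)
E
```

```text
pics
{'clock': 0.0, 'qpos': array([-1.41352763e+00,  4.94170316e-01,  1.34609547e+00,  1.47020849e-05,
        1.30249010e+00, -9.55098521e-02]), 'dq': array([-0.00018444,  0.00050385, -0.00019038, -0.00121375, -0.00126562,
        0.00045319]), 'tau': array([ 1.02046026e-03, -8.78797388e+01, -3.81858659e+01,  7.06656603e-02,
        5.29610307e-02, -9.14385828e-05]), 'tool_pos': array([ 0.15625962, -0.60481304,  0.23835833]), 'ee_rot': array([-3.14043608e+00, -1.25037491e-04,  2.52774566e-01]), 'ft_force': array([ 0.13116268, -0.24660013, -0.14980127]), 'ft_torque': array([-0.02335563,  0.01981491,  0.00797511]), 'finger_force': 0.0, 'grip_width': 1.0043604116895999} 0.025
scene {'vfov': 53.81168144558775, 'cx': 277.85891813476223, 'cy': 204.98389691162478, 'R': array([[-0.14009365,  0.99007094,  0.01154555],
       [ 0.64533261,  0.10014489, -0.75730893],
       [-0.7509458 , -0.09864345, -0.65295473]]), 't': array([-0.0680233 , -0.26771037,  1.61896096])}
new0_mid [([0.425, 0.384, 0.027], 0.8)]
old0_mid [([0.468, -0.045, 0.056], 0.84), ([0.617, 0.117, 0.188], 0.47), ([0.52, -0.388
[... 876 characters left out ...]
, -0.047, 0.056], 0.65), ([0.759, -0.235, 0.045], 0.52)]
case [([0.545, -0.064, 0.022], 0.65), ([0.523, 0.108, 0.187], 0.6), ([0.551, -0.179, 0.159], 0.42)]
mat [([0.528, 0.373, 0.004], 0.96)]
tray_floor [([0.503, -0.378, 0.005], 0.78), ([0.548, -0.071, 0.017], 0.39)]
rebated_edge [([0.557, -0.179, 0.153], 0.62), ([0.776, 0.011, 0.007], 0.46), ([0.758, -0.236, 0.044], 0.31)]
flanged_edge [([0.523, 0.108, 0.191], 0.82), ([0.743, 0.209, 0.058], 0.5)]
rebated [([0.555, -0.178, 0.159], 0.8)]
flanged [([0.525, 0.104, 0.189], 0.73), ([0.518, 0.384, 0.028], 0.67)]
jar [([0.419, 0.385, 0.029], 0.69), ([0.738, 0.212, 0.058], 0.65), ([0.556, -0.181, 0.155], 0.5)]
carton [([0.76, -0.237, 0.042], 0.94)]
```

View pics/scene0.png

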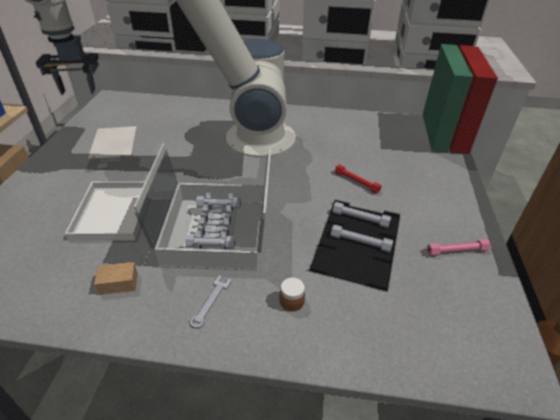

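View pics/top0.png

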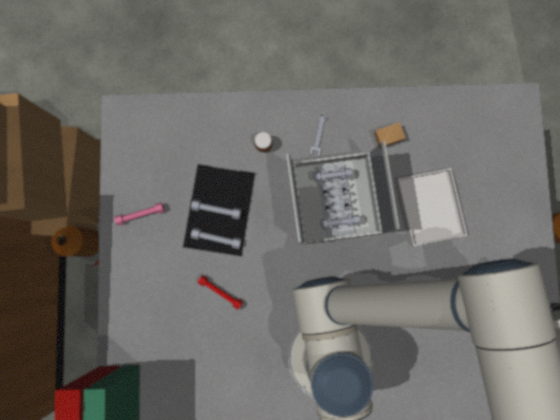

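The top view shows two long columns on the mat, at px (215,210) and (215,239). There are columns in the clips at about (335,172) and (340,220); the pink and red ones are decoys. Next I'll enlarge the clips and measure from depth.

```bash
cat > h.py <<'E'
from workcell import readout, vision, bot
import cv2,numpy as np
from scipy.spatial.transform import Rotation as Ro
np.set_printoptions(precision=4,suppress=True)
def cloud(n):
    s=readout.get_state(); c=vision.calibration(n); p,d=vision.read_camera(n)
    f=210/np.tan(np.radians(c["vfov"]/2)); v,u=np.mgrid[:420,:560]
    X=np.stack([(u-c["cx"])/f*d,(v-c["cy"])/f*d,d],-1)
    W=(X-c["t"])@c["R"]; W[d==0]=np.nan
    return p,W
def line(P):  # centre, yaw, extents in the xy plane
    m=P[:,:2]; (cx,cy),(w,h),a=cv2.minAreaRect(m.astype(np.float32)*1000); return np.array([cx,cy,w,h,a])
def tool(target_xyz,yaw):
    """row from present pose to target tcp (pointing down, tool y at 'yaw' meaning ee yaw)"""
    s=readout.get_state(); R0=Ro.from_euler('xyz',s["ee_rot"]); R1=Ro.from_euler('xyz',[np.pi,0,yaw])
    return np.r_[R0.inv().apply(np.array(target_xyz)-s["tool_pos"])*1000,(R0.inv()*R1).as_rotvec(degrees=True)]
E
python3 - <<'E'
from h import *
for n in ("top","scene"):
    p,W=cloud(n); z=W[...,2]
    def reg(x0,x1,y0,y1,z0,z1):
        m=(W[...,0]>x0)&(W[...,0]<x1)&(W[...,1]>y0)&(W[...,1]<y1)&(z>z0)&(z<z1); return W[m]
    print(n)
    for nm,b in dict(rim=(.35,.75,-.24,.12,.066,.078),col0=(.42,.5,-.16,.06,.045,.064),colall=(.42,.7,-.16,.06,.05,.064),tray=(.35,.65,-.5,-.2,.02,.034),matcol0=(.37,.46,.28,.49,.015,.05),matcol1=(.47,.57,.28,.49,.015,.05)).items():
        P=reg(*b); print(nm,len(P),line(P) if len(P)>4 else "",np.median(P,0) if len(P) else "", P[:,2].max() if len(P) else "")
    if n=="top": q=cv2.resize(p[140:255,270:480],None,fx=3.8,fy=3.8,interpolation=2)
    else: q=cv2.resize(p[130:280,60:290],None,fx=3.4,fy=3.4,interpolation=2)
    cv2.imwrite(f"pics/c_{n}.png",q[...,::-1])
E
```

```text
top
rim 666 [541.0331 -38.0087 280.9808 268.6326   6.1017] [ 0.5449 -0.0625  0.0721] 0.07793340057293952
col0 296 [469.5525 -46.4621  63.1871 131.5545   3.1637] [ 0.4584 -0.048   0.0567] 0.06394862627338022
colall 685 [559.2703 -59.0105 238.6038 207.8988   6.3662] [ 0.5797 -0.0444  0.0572] 0.06398529886038179
tray 371 [ 503.5317 -372.3776  239.7811  194.6391    9.6443] [ 0.5106 -0.3803  0.027 ] 0.033945785489923753
matcol0 373 [418.1376 384.6176 203.2242  77.4355  89.6858] [0.4152 0.3825 0.0274] 0.04284953222034111
matcol1 355 [516.2378 381.0829 188.811   87.9241  85.9375] [0.516  0.3849 0.027 ] 0.04175664167871188
scene
rim 1011 [543.3948 -41.9847 289.5381 282.391    7.2556] [ 0.6021 -0.0671  0.0719] 0.07797930606369122
col0 396 [462.9583 -73.6189 182.9549  72.4771  81.2435] [ 0.4672 -0.0517  0.0558] 0.06392816799459275
colall 1187 [554.5453 -54.6111 278.075  215.1736   2.967 ] [ 0.6242 -0.0491  0.0569] 0.06398696314660751
tray 596 [ 507.1171 -375.0609  245.4414  191.3027   10.3216] [ 0.5776 -0.4113  0.0266] 0.03393080482086181
matcol0 431 [414.8169 385.0996  87.5434 207.7449   0.3815] [0.4249 0.3824 0.0254] 0.035989825749539885
matcol1 502 [521.394  379.8168  76.6924 195.2238   2.6383] [0.5256 0.3836 0.0258] 0.03706487588342806
```

View pics/c_scene.png

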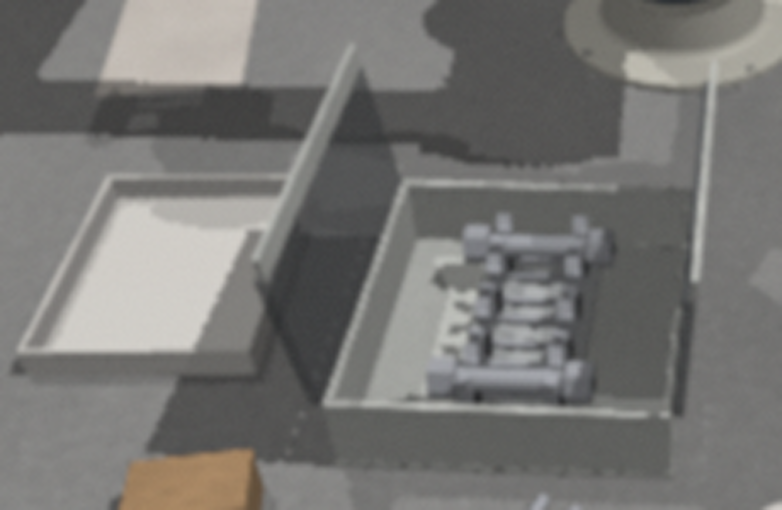

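View pics/c_top.png

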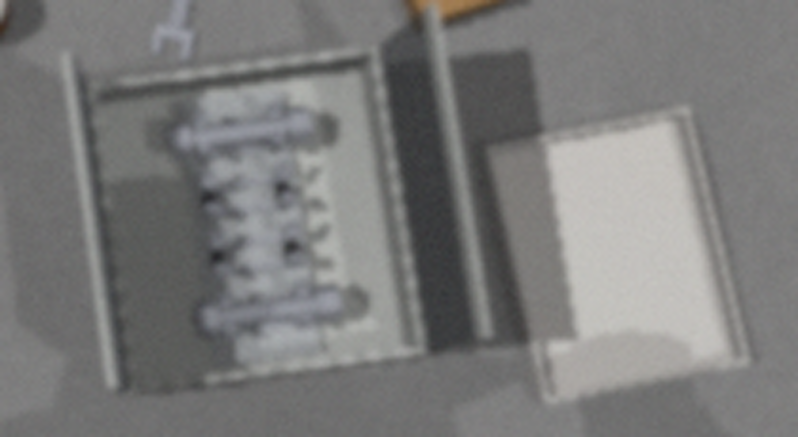

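The case is at (0.541,-0.038), yaw about 6°, with short columns in clip0 and clip3 and clips 1 and 2 free. The tray is at (0.503,-0.374), yaw about 10°. First move: rise, turn to the case axes, and go above clip0.

```bash
python3 -m pendant '[[0.01,-0.01,-0.03,0,0,-10],[0.05,-0.05,-0.07,0,0,-20],[0.09,-0.10,-0.10,0,0,-30],[0.13,-0.14,-0.11,0,0,-40],[0.17,-0.18,-0.11,0,0,-50],[0.21,-0.22,-0.11,0,0,-60],[0.25,-0.265,-0.11,0,0,-70],[0.29,-0.31,-0.11,0,0,-80]]' 0.6
python3 - <<'E'
from h import *
print(tool([.459,-.047,.30],np.radians(96.1)))
E
```

```text
clock: 2.3
tool_pos: [0.3602, -0.2307, 0.3492]
ee_rot: [3.141, 0.0, 1.654]
ft_force: [0.8, 0.3, 0.2]
grip_width: 0.603
finger_force: 0.0
[174.8278 113.827   49.155    0.0365   0.0279  -1.3046]
```

```bash
python3 -m pendant '[[0.04,0.03,0,0,0,-1.3],[0.08,0.05,0,0,0,-1.3],[0.12,0.08,0.02,0,0,-1.3],[0.15,0.10,0.03,0,0,-1.3],[0.175,0.114,0.049,0,0,-1.3],[0.175,0.114,0.049,0,0,-1.3],[0.175,0.114,0.049,0,0,-1.3],[0.175,0.114,0.049,0,0,-1.3]]'
cat >> h.py <<'E'
def clips(yaw=np.radians(96.1)):
    p,W=cloud("wrist"); s=readout.get_state(); z=W[...,2]
    return p,W,s
E
python3 - <<'E'
from h import *
p,W,s=clips(); cv2.imwrite("pics/w1.png",p[...,::-1]); np.save("w1.npy",W)
print(s["tool_pos"],s["ee_rot"]); print([ (q["location"],q["p"]) for q in vision.spot_in("wrist","old0_mid")])
m=(W[...,2]>.045)&(W[...,2]<.062)&(abs(W[...,0]-.46)<.027)&(abs(W[...,1]+.047)<.08); print(m.sum(),line(W[m]))
E
```

```text
clock: 3.3
tool_pos: [0.4595, -0.0499, 0.3005]
ee_rot: [3.141, 0.0, 1.671]
ft_force: [-0.2, -0.1, 0.1]
grip_width: 0.6
finger_force: 0.0
[ 0.4595 -0.0498  0.3005] [3.1407 0.0004 1.6707]
[([0.4583, -0.0387, 0.0589], 0.74)]
2391 [460.6027 -45.6026  35.2636 132.0964   6.6831]
```

View pics/w1.png

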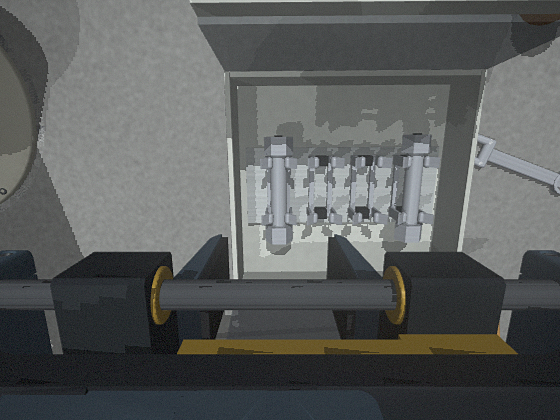

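The wrist view shows the columns at px (279,190) and (413,188), with empty clips at (320,190) and (362,190). Now I'll measure both columns' axes.

```bash
python3 - <<'E'
from h import *
W=np.load("w1.npy")
a=np.radians(6.3); Rm=np.array([[np.cos(a),np.sin(a)],[-np.sin(a),np.cos(a)]])
L=(W[...,:2]-[.541,-.038])@Rm.T; z=W[...,2]
for x0 in (-.0825,.0825):
    m=(abs(L[...,0]-x0)<.02)&(abs(L[...,1])<.045)&(z>.054)&(z<.07)   # tube crown
    P=W[m]; n=(abs(L[...,0]-x0)<.025)&(abs(L[...,1])<.1)&(z>.05)&(z<.07)
    print(m.sum(),P.mean(0),L[m].mean(0),"yaw",np.degrees(np.polyfit(P[:,1],P[:,0],1)[0]),"y-ext",np.percentile(L[n][:,1],[0.5,99.5]))
m=(z>.068)&(z<.078)&(abs(L[...,0])<.16)&(abs(L[...,1])<.12); print("rim ends",[np.percentile(L[m&(s*L[...,0]>.1)][:,0],[2,98]) for s in (-1,1)])
print(readout.get_state()["ee_rot"][2]*57.2958)
c=np.array([.541,-.038])+Rm.T@[-.0825,0]; print(c)
E
```

```text
1163 [ 0.4598 -0.0461  0.0575] [-0.0816  0.0008] yaw -5.85241863895624 y-ext [-0.0639  0.0652]
1190 [ 0.625  -0.0285  0.0574] [0.0845 0.0003] yaw -5.632937725430553 y-ext [-0.0632  0.0658]
rim ends [array([-0.1378, -0.1317]), array([0.1354, 0.1418])]
95.7212535015533
[ 0.459  -0.0471]
```

```bash
python3 -m pendant '[[0.004,0.001,0.05,0,0,-0.3],[0.004,0.001,0.10,0,0,-0.3],[0.004,0.001,0.14,0,0,-0.3],[0.004,0.001,0.17,0,0,-0.3],[0.004,0.001,0.19,0,0,-0.3],[0.004,0.001,0.20,0,0,-0.3],[0.004,0.001,0.20,0,0,-0.3],[0.004,0.001,0.20,0,0,-0.3]]' 0.6
python3 - <<'E'
from h import *
print(tool([.460,-.046,.059],np.radians(96.1)))
E
```

```text
clock: 4.4
tool_pos: [0.4606, -0.0452, 0.1006]
ee_rot: [3.14, 0.0, 1.677]
ft_force: [0.3, 1.2, -0.3]
grip_width: 0.601
finger_force: 0.0
[-0.7293 -0.7149 41.6433  0.0642  0.0221 -0.0241]
```

```bash
python3 -m pendant '[[0,0,0.015,0,0,0],[0,0,0.03,0,0,0],[0,0,0.038,0,0,0],[0,0,0.042,0,0,0],[0,0,0.042,0,0,0],[0,0,0.042,0,0,0],[0,0,0.042,0,0,0],[0,0,0.042,0,0,0]]' 0.6
python3 -m pendant '[[0,0,0,0,0,0],[0,0,0,0,0,0],[0,0,0,0,0,0],[0,0,0,0,0,0],[0,0,0,0,0,0],[0,0,0,0,0,0],[0,0,0,0,0,0],[0,0,0,0,0,0]]' 0
python3 -m pendant '[[0,0,-0.005,0,0,0],[0,0,-0.01,0,0,0],[0,0,-0.02,0,0,0],[0,0,-0.03,0,0,0],[0,0,-0.06,0,0,0],[0,0,-0.10,0,0,0],[0,0,-0.15,0,0,0],[0,0,-0.20,0,0,0]]'
python3 - <<'E'
from h import *
print("tray", tool([.503-.05*np.cos(.168)-.0,-.374-.05*np.sin(.168),.31],np.radians(99.6)))
E
```

```text
clock: 5.4
tool_pos: [0.4602, -0.045, 0.0581]
ee_rot: [3.141, 0.0, 1.677]
ft_force: [0.2, 0.2, -0.4]
grip_width: 0.598
finger_force: 0.0
clock: 6.4
tool_pos: [0.4602, -0.045, 0.0579]
ee_rot: [3.142, -0.0, 1.677]
ft_force: [0.4, 0.2, -1.2]
grip_width: 0.211
finger_force: 30.0
clock: 7.4
tool_pos: [0.4595, -0.0449, 0.2604]
ee_rot: [3.141, 0.0, 1.677]
ft_force: [0.5, -0.6, -3.4]
grip_width: 0.206
finger_force: 30.0
tray [-334.9953  -41.4977  -49.5581    0.0225    0.0102   -3.5154]
```

```bash
python3 -m pendant '[[0,0,-0.04,0,0,0],[-0.05,-0.01,-0.05,0,0,-1],[-0.105,-0.02,-0.05,0,0,-2],[-0.16,-0.03,-0.05,0,0,-3],[-0.215,-0.04,-0.05,0,0,-3.5],[-0.27,-0.044,-0.03,0,0,-3.5],[-0.315,-0.045,0.0,0,0,-3.5],[-0.336,-0.045,0.05,0,0,-3.5]]'
python3 - <<'E'
from h import *
print("tray", tool([.450,-.383,.037],np.radians(99.6)))
p,W=cloud("wrist"); 
L=W; m=(W[...,2]>.024)&(W[...,2]<.034)&(W[...,1]<-.22)&(W[...,1]>-.5)&(W[...,0]>.34)&(W[...,0]<.68)
print(m.sum(),line(W[m]) if m.sum()>5 else 0)
E
```

```text
clock: 8.4
tool_pos: [0.4512, -0.3869, 0.2088]
ee_rot: [3.139, 0.004, 1.736]
ft_force: [0.6, 0.1, -2.6]
grip_width: 0.213
finger_force: 30.0
tray [  4.6492  -0.957  171.7973   0.1225   0.2076  -0.1132]
2980 [ 505.4342 -368.0582  241.1111  183.0488    9.447 ]
```

```bash
python3 -m pendant '[[0.005,0,0.05,0,0,0],[0.008,0,0.10,0,0,0],[0.008,0,0.14,0,0,0],[0.008,0,0.16,0,0,0],[0.008,0,0.168,0,0,0],[0.008,0,0.172,0,0,0],[0.008,0,0.172,0,0,0],[0.008,0,0.172,0,0,0]]'
python3 -m pendant '[[0,0,0,0,0,0],[0,0,0,0,0,0],[0,0,0,0,0,0],[0,0,0,0,0,0],[0,0,0,0,0,0],[0,0,-0.02,0,0,0],[0,0,-0.06,0,0,0],[0,0,-0.11,0,0,0]]' 0.6
python3 - <<'E'
from h import *
print("clip3", tool([.6245,-.0285,.31],np.radians(96.1)))
E
```

```text
clock: 9.45
tool_pos: [0.45, -0.3763, 0.0367]
ee_rot: [3.141, 0.001, 1.738]
ft_force: [-0.4, -0.0, -1.3]
grip_width: 0.213
finger_force: 30.0
clock: 10.45
tool_pos: [0.4492, -0.3755, 0.1464]
ee_rot: [-3.14, -0.002, 1.738]
ft_force: [1.1, -0.8, 0.3]
grip_width: 0.603
finger_force: 0.0
clip3 [ 313.2567  230.4444 -163.3473   -0.068    -0.0928    3.4835]
```

```bash
python3 -m pendant '[[0,0,-0.06,0,0,0],[0.03,0.02,-0.11,0,0,0],[0.075,0.055,-0.14,0,0,1],[0.12,0.09,-0.15,0,0,2],[0.165,0.125,-0.15,0,0,3],[0.21,0.16,-0.15,0,0,3.5],[0.26,0.195,-0.15,0,0,3.5],[0.30,0.22,-0.13,0,0,3.5]]' 0.6
python3 - <<'E'
from h import *
print("clip3", tool([.6245,-.0285,.059],np.radians(96.1)))
E
```

```text
clock: 11.45
tool_pos: [0.6181, -0.0413, 0.2768]
ee_rot: [3.139, 0.001, 1.678]
ft_force: [0.0, 0.0, -0.1]
grip_width: 0.603
finger_force: 0.0
clip3 [ 12.2143   7.125  217.8465   0.159    0.0333   0.0326]
```

```bash
python3 -m pendant '[[0.006,0.003,0.04,0,0,0],[0.012,0.007,0.09,0,0,0],[0.012,0.007,0.13,0,0,0],[0.012,0.007,0.15,0,0,0],[0.012,0.007,0.17,0,0,0],[0.012,0.007,0.18,0,0,0],[0.012,0.007,0.18,0,0,0],[0.012,0.007,0.18,0,0,0]]' 0.6
python3 - <<'E'
from h import *
print("clip3", tool([.6245,-.0285,.058],np.radians(96.1)))
E
```

```text
clock: 12.45
tool_pos: [0.6228, -0.031, 0.0967]
ee_rot: [3.141, 0.0, 1.677]
ft_force: [0.1, -0.2, -0.2]
grip_width: 0.597
finger_force: 0.0
clip3 [ 2.2678  1.9441 38.7002  0.0604  0.0155 -0.0162]
```

```bash
python3 -m pendant '[[0.002,0.002,0.015,0,0,0],[0.002,0.002,0.03,0,0,0],[0.002,0.002,0.036,0,0,0],[0.002,0.002,0.039,0,0,0],[0.002,0.002,0.039,0,0,0],[0.002,0.002,0.039,0,0,0],[0.002,0.002,0.039,0,0,0],[0.002,0.002,0.039,0,0,0]]' 0.6
python3 -m pendant '[[0,0,0,0,0,0],[0,0,0,0,0,0],[0,0,0,0,0,0],[0,0,0,0,0,0],[0,0,0,0,0,0],[0,0,0,0,0,0],[0,0,0,0,0,0],[0,0,0,0,0,0]]' 0
python3 -m pendant '[[0,0,-0.005,0,0,0],[0,0,-0.01,0,0,0],[0,0,-0.02,0,0,0],[0,0,-0.03,0,0,0],[0,0,-0.06,0,0,0],[0,0,-0.11,0,0,0],[0,0,-0.17,0,0,0],[0,0,-0.23,0,0,0]]'
python3 - <<'E'
from h import *
print("tray", tool([.558,-.362,.21],np.radians(99.6)))
E
```

```text
clock: 13.45
tool_pos: [0.6242, -0.0287, 0.0571]
ee_rot: [3.141, 0.0, 1.677]
ft_force: [-0.1, 0.1, -0.2]
grip_width: 0.604
finger_force: 0.0
clock: 14.45
tool_pos: [0.6243, -0.0286, 0.0569]
ee_rot: [3.141, 0.0, 1.677]
ft_force: [3.0, 1.1, -1.0]
grip_width: 0.217
finger_force: 30.0
clock: 15.45
tool_pos: [0.6233, -0.0286, 0.2896]
ee_rot: [-3.141, 0.0, 1.677]
ft_force: [1.4, -0.5, -2.7]
grip_width: 0.208
finger_force: 30.0
tray [-324.5904 -100.2139   79.6304   -0.0183    0.0023   -3.5155]
```

```bash
python3 -m pendant '[[-0.01,-0.005,-0.02,0,0,0],[-0.06,-0.02,-0.02,0,0,-1],[-0.115,-0.04,-0.02,0,0,-2],[-0.17,-0.06,-0.02,0,0,-3],[-0.225,-0.08,-0.02,0,0,-3.5],[-0.275,-0.095,0.0,0,0,-3.5],[-0.315,-0.10,0.03,0,0,-3.5],[-0.325,-0.10,0.08,0,0,-3.5]]'
python3 - <<'E'
from h import *
print("tray", tool([.558,-.362,.036],np.radians(99.6)))
E
```

```text
clock: 16.45
tool_pos: [0.5589, -0.3656, 0.2079]
ee_rot: [3.139, 0.003, 1.736]
ft_force: [0.5, 0.9, -3.1]
grip_width: 0.215
finger_force: 30.0
tray [  4.17    -0.6858 171.8453   0.1233   0.173   -0.1597]
```

```bash
python3 -m pendant '[[0.003,0,0.05,0,0,0],[0.003,0,0.10,0,0,0],[0.003,0,0.14,0,0,0],[0.003,0,0.16,0,0,0],[0.003,0,0.168,0,0,0],[0.003,0,0.172,0,0,0],[0.003,0,0.172,0,0,0],[0.003,0,0.172,0,0,0]]'
python3 -m pendant '[[0,0,0,0,0,0],[0,0,0,0,0,0],[0,0,0,0,0,0],[0,0,0,0,0,0],[0,0,-0.03,0,0,0],[0,0,-0.09,0,0,0],[0,0,-0.15,0,0,0],[0,0,-0.21,0,0,0]]' 0.6
python3 - <<'E'
from h import *
print("mat1", tool([.518,.30,.28],np.radians(92)))
E
```

```text
clock: 17.45
tool_pos: [0.5591, -0.3598, 0.0359]
ee_rot: [3.141, 0.001, 1.738]
ft_force: [0.3, 0.2, -1.1]
grip_width: 0.212
finger_force: 30.0
clock: 18.45
tool_pos: [0.5584, -0.3593, 0.247]
ee_rot: [3.142, 0.0, 1.738]
ft_force: [1.2, -0.6, 0.2]
grip_width: 0.603
finger_force: 0.0
mat1 [656.8451  69.9358 -33.0653   0.0018   0.0015   7.583 ]
```

```bash
python3 -m pendant '[[0.02,0,-0.05,0,0,1],[0.075,0.005,-0.06,0,0,2],[0.13,0.01,-0.06,0,0,3],[0.185,0.015,-0.06,0,0,4],[0.24,0.02,-0.06,0,0,5],[0.295,0.027,-0.06,0,0,6],[0.35,0.034,-0.06,0,0,7],[0.405,0.04,-0.06,0,0,7.6]]'
python3 -m pendant '[[0.05,0.0,0,0,0,0],[0.10,0.0,0,0,0,0],[0.15,0,0,0,0,0],[0.20,0,0,0,0,0],[0.235,0,0,0,0,0],[0.245,0,0,0,0,0],[0.245,0,0,0,0,0],[0.245,0,0,0,0,0]]'
python3 - <<'E'
from h import *
s=readout.get_state(); print(s["tool_pos"],s["ee_rot"])
p,W=cloud("wrist"); cv2.imwrite("pics/w2.png",p[...,::-1])
print([(q["location"],q["p"]) for q in vision.spot_in("wrist","new0_mid")])
z=W[...,2]
for x0,x1 in ((.37,.465),(.47,.57)):
    m=(W[...,0]>x0)&(W[...,0]<x1)&(W[...,1]>.27)&(W[...,1]<.5)&(z>.024)&(z<.05); t=m&(abs(W[...,1]-.384)<.045); P=W[t]; k=np.polyfit(P[:,1]-.384,P[:,0],1)
    r=m&(abs(W[...,0]-np.polyval(k,W[...,1]-.384))<.02); print(m.sum(),P.mean(0),"x at .384:",k[1],"slope deg",np.degrees(k[0]),"y ext",np.percentile(W[r][:,1],[1,99]),"z",np.percentile(P[:,2],95))
E
```

```text
clock: 19.45
tool_pos: [0.5303, 0.0483, 0.3051]
ee_rot: [3.141, -0.0, 1.605]
ft_force: [1.3, 0.3, -0.7]
grip_width: 0.6
finger_force: 0.0
clock: 20.45
tool_pos: [0.5223, 0.2903, 0.305]
ee_rot: [-3.142, 0.0, 1.604]
ft_force: [-0.6, -0.4, -0.2]
grip_width: 0.599
finger_force: 0.0
[0.5223 0.2903 0.305 ] [-3.1415  0.0003  1.6045]
[([0.4188, 0.3904, 0.027], 0.74)]
2256 [0.4187 0.385  0.0268] x at .384: 0.41843474539717085 slope deg 15.184435377126917 y ext [0.3028 0.4652] z 0.028879480752340408
2264 [0.5198 0.3852 0.0269] x at .384: 0.5195387301892868 slope deg 13.502268654808075 y ext [0.3014 0.4655] z 0.028818305794562373
```

View pics/w2.png

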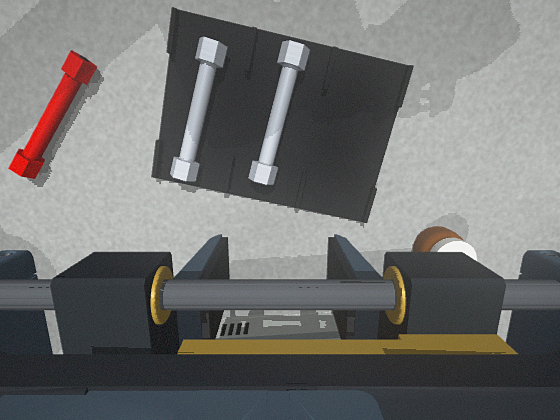

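The two steel columns show at px (197,110) and (278,115), and the red decoy is at (55,115). The columns' yaw is about 76°. I'll go to the far one first.

```bash
python3 - <<'E'
from h import *
print(tool([.5195,.384,.10],np.radians(76)))
E
```

```text
[ 93.7255   0.2551 205.0424   0.006    0.0053  15.9154]
```

```bash
python3 -m pendant '[[0.03,0,0.03,0,0,4],[0.06,0,0.08,0,0,8],[0.085,0,0.13,0,0,12],[0.094,0,0.17,0,0,16],[0.094,0,0.19,0,0,16],[0.094,0,0.205,0,0,16],[0.094,0,0.205,0,0,16],[0.094,0,0.205,0,0,16]]'
python3 - <<'E'
from h import *
print(tool([.5195,.384,.032],np.radians(76)))
E
```

```text
clock: 21.55
tool_pos: [0.5195, 0.3853, 0.101]
ee_rot: [3.141, -0.001, 1.326]
ft_force: [1.3, -0.3, 1.1]
grip_width: 0.597
finger_force: 0.0
[-1.3787  0.212  68.9782  0.0604 -0.0608 -0.0384]
```

```bash
python3 -m pendant '[[-0.001,0,0.02,0,0,0],[-0.001,0,0.04,0,0,0],[-0.001,0,0.055,0,0,0],[-0.001,0,0.063,0,0,0],[-0.001,0,0.067,0,0,0],[-0.001,0,0.069,0,0,0],[-0.001,0,0.069,0,0,0],[-0.001,0,0.069,0,0,0]]' 0.6
python3 -m pendant '[[0,0,0,0,0,0],[0,0,0,0,0,0],[0,0,0,0,0,0],[0,0,0,0,0,0],[0,0,0,0,0,0],[0,0,0,0,0,0],[0,0,0,0,0,0],[0,0,0,0,0,0]]' 0
python3 -m pendant '[[0,0,-0.01,0,0,0],[0,0,-0.05,0,0,0],[0,0,-0.11,0,0,0],[0,0,-0.17,0,0,0],[0,0,-0.22,0,0,0],[0,0,-0.26,0,0,0],[0,0,-0.28,0,0,0],[0,0,-0.28,0,0,0]]'
python3 - <<'E'
from h import *
print(tool([.624,-.0285,.31],np.radians(96.1)))
p,W=cloud("top"); z=W[...,2]; m=(abs(W[...,0]-.503)<.15)&(W[...,1]<-.25)&(W[...,1]>-.5)&(z>.015)&(z<.05)
cv2.imwrite("pics/t2.png",cv2.resize(p[110:290,160:480],None,fx=2.4,fy=2.4,interpolation=2)[...,::-1])
E
```

```text
clock: 22.55
tool_pos: [0.5188, 0.3845, 0.0313]
ee_rot: [3.141, -0.0, 1.326]
ft_force: [0.6, 0.2, -0.4]
grip_width: 0.601
finger_force: 0.0
clock: 23.55
tool_pos: [0.5187, 0.3844, 0.031]
ee_rot: [3.141, -0.0, 1.326]
ft_force: [0.6, -0.6, 0.7]
grip_width: 0.208
finger_force: 30.0
clock: 24.55
tool_pos: [0.5189, 0.3846, 0.3128]
ee_rot: [3.14, -0.002, 1.326]
ft_force: [-1.7, 0.3, -2.5]
grip_width: 0.214
finger_force: 30.0
[-375.3267  202.0059    2.3714    0.1354   -0.0997  -20.1124]
```

View pics/t2.png

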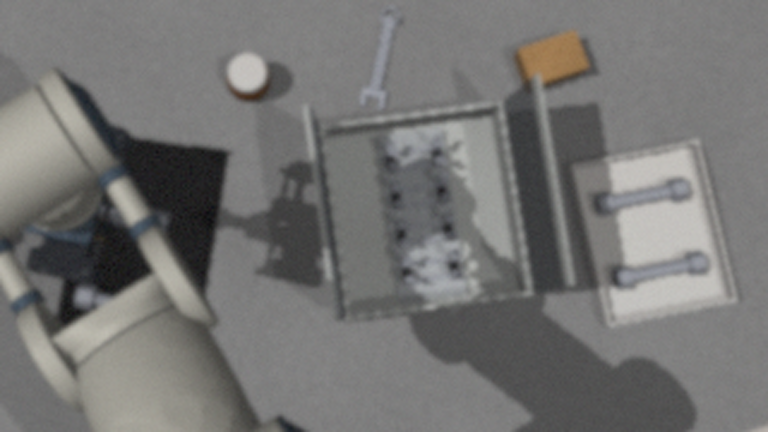

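The tray holds both short columns flat, at crop px (645,195) and (660,268). The first long column is in the gripper, so I'll take it to clip3.

```bash
python3 -m pendant '[[-0.04,0.02,-0.01,0,0,-3],[-0.09,0.045,-0.01,0,0,-6],[-0.14,0.075,-0.01,0,0,-10],[-0.19,0.10,-0.01,0,0,-13],[-0.24,0.13,-0.01,0,0,-16],[-0.29,0.155,-0.01,0,0,-20],[-0.34,0.18,-0.01,0,0,-20.1],[-0.375,0.202,-0.01,0,0,-20.1]]'
python3 - <<'E'
from h import *
print(tool([.6245,-.0285,.10],np.radians(96.1)))
E
```

```text
clock: 25.6
tool_pos: [0.6233, -0.0307, 0.3193]
ee_rot: [-3.139, -0.0, 1.676]
ft_force: [0.4, 1.6, -2.0]
grip_width: 0.213
finger_force: 30.0
[  1.9598   2.0196 219.2751  -0.1482  -0.0283  -0.0792]
```

```bash
python3 -m pendant '[[0.001,0.001,0.05,0,0,0],[0.001,0.001,0.10,0,0,0],[0.001,0.001,0.15,0,0,0],[0.001,0.001,0.19,0,0,0],[0.001,0.001,0.21,0,0,0],[0.001,0.001,0.22,0,0,0],[0.001,0.001,0.225,0,0,0],[0.001,0.001,0.225,0,0,0]]'
python3 - <<'E'
from h import *
print(tool([.6245,-.0285,.057],np.radians(96.1)))
E
```

```text
clock: 26.6
tool_pos: [0.6248, -0.0273, 0.0961]
ee_rot: [3.141, 0.0, 1.677]
ft_force: [0.2, -0.2, -2.8]
grip_width: 0.21
finger_force: 30.0
[-1.1663 -0.419  39.1237  0.0131  0.0036 -0.0138]
```

```bash
python3 -m pendant '[[-0.001,0,0.008,0,0,0],[-0.001,0,0.016,0,0,0],[-0.001,0,0.022,0,0,0],[-0.001,0,0.028,0,0,0],[-0.001,0,0.032,0,0,0],[-0.001,0,0.036,0,0,0],[-0.001,0,0.038,0,0,0],[-0.001,0,0.038,0,0,0]]'
```

```text
clock: 27.6
tool_pos: [0.6245, -0.0283, 0.0586]
ee_rot: [-3.141, 0.0, 1.677]
ft_force: [-7.1, 1.8, 17.2]
grip_width: 0.213
finger_force: 30.0
```

```bash
python3 -m pendant '[[0,0,0.001,0,0,0],[0,0,0.001,0,0,0],[0,0,0.002,0,0,0],[0,0,0.002,0,0,0],[0,0,0.002,0,0,0],[0,0,0.002,0,0,0],[0,0,0.002,0,0,0],[0,0,0.002,0,0,0]]'
python3 -m pendant '[[0,0,0,0,0,0],[0,0,0,0,0,0],[0,0,0,0,0,0],[0,0,0,0,0,0],[0,0,-0.03,0,0,0],[0,0,-0.09,0,0,0],[0,0,-0.15,0,0,0],[0,0,-0.21,0,0,0]]' 0.6
python3 -m pendant '[[-0.03,0,-0.03,0,0,0],[-0.05,0,-0.03,0,0,0],[-0.05,0,-0.03,0,0,0],[-0.05,0,-0.03,0,0,0],[-0.05,0,-0.03,0,0,0],[-0.05,0,-0.03,0,0,0],[-0.05,0,-0.03,0,0,0],[-0.05,0,-0.03,0,0,0]]'
cat >> h.py <<'E'
def seat(centres):
    p,W=cloud("wrist"); z=W[...,2]; a=np.radians(6.1); Rm=np.array([[np.cos(a),np.sin(a)],[-np.sin(a),np.cos(a)]])
    for c in centres:
        L=(W[...,:2]-c)@Rm.T
        m=(abs(L[...,0])<.02)&(abs(L[...,1])<.025)&(z>.045)&(z<.09); hi=m&(z>np.nanpercentile(z[m],90)-.006)
        r=(abs(L[...,0])<.02)&(abs(L[...,1])<.13)&(z>.048)&(z<.09)
        print(c,m.sum(),"crown",np.percentile(z[m],95),"x",L[hi][:,0].mean(),"slope deg",np.degrees(np.polyfit(L[hi][:,1],L[hi][:,0],1)[0]),"y ext",np.percentile(L[r][:,1],[1,99]))
    return p
E
python3 - <<'E'
from h import *
p=seat([(.6243,-.0286)]); cv2.imwrite("pics/w3.png",p[...,::-1])
E
```

```text
clock: 28.6
tool_pos: [0.6247, -0.0283, 0.0581]
ee_rot: [3.141, 0.0, 1.677]
ft_force: [-15.4, 0.5, 42.2]
grip_width: 0.213
finger_force: 30.0
clock: 29.6
tool_pos: [0.6245, -0.0283, 0.2678]
ee_rot: [-3.142, -0.0, 1.677]
ft_force: [1.1, 0.2, 0.2]
grip_width: 0.597
finger_force: 0.0
clock: 30.6
tool_pos: [0.6301, -0.0779, 0.2959]
ee_rot: [-3.142, -0.0, 1.677]
ft_force: [0.5, 0.3, -0.0]
grip_width: 0.598
finger_force: 0.0
(0.6243, -0.0286) 729 crown 0.05665440459309605 x 0.0007423845687835466 slope deg -0.03777008577018935 y ext [-0.1284  0.1291]
```

View pics/w3.png

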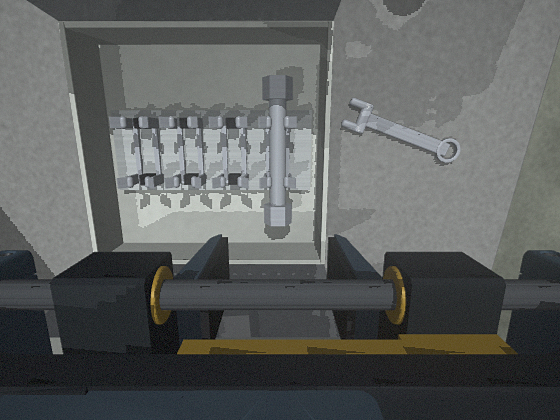

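Seated: the crown is at 56.7 mm and the column sits straight in clip3 at px (277,155). Next is the second long column.

```bash
python3 -m pendant '[[0.05,-0.03,-0.02,0,0,2],[0.10,-0.06,-0.02,0,0,4],[0.15,-0.09,-0.02,0,0,6],[0.20,-0.12,-0.02,0,0,8],[0.25,-0.15,-0.02,0,0,11],[0.295,-0.175,-0.02,0,0,14],[0.34,-0.20,-0.02,0,0,17],[0.355,-0.205,-0.02,0,0,20]]' 0.6
python3 - <<'E'
from h import *
s=readout.get_state(); print(s["tool_pos"],s["ee_rot"])
p,W=cloud("wrist"); z=W[...,2]
m=(W[...,0]>.35)&(W[...,0]<.68)&(W[...,1]>.27)&(W[...,1]<.5)&(z>.018)&(z<.06)
n,lab,st,ce=cv2.connectedComponentsWithStats(m.astype(np.uint8))
for i in range(1,n):
    if st[i,4]>600: P=W[lab==i]; print(st[i],line(P),np.percentile(P[:,2],95))
print([(q["location"],q["p"]) for q in vision.spot_in("wrist","new0_mid")])
cv2.imwrite("pics/w4.png",p[...,::-1])
E
```

```text
clock: 31.65
tool_pos: [0.3868, 0.255, 0.3162]
ee_rot: [-3.142, -0.001, 1.329]
ft_force: [0.3, -0.2, -0.3]
grip_width: 0.599
finger_force: 0.0
[0.3868 0.255  0.3162] [-3.1416 -0.0005  1.3286]
[ 263    5   29  150 2836] [417.5336 383.6162 172.0911  33.4426  75.111 ] 0.03375122438606598
[([0.4191, 0.3949, 0.0264], 0.96)]
```

```bash
python3 - <<'E'
from h import *
print(tool([.4180,.3838,.10],np.radians(75.5)))
E
```

```text
[132.6519  -1.704  216.1776   0.0112  -0.0283   0.6628]
```

```bash
python3 -m pendant '[[0.04,0,0.03,0,0,0.6],[0.08,-0.002,0.08,0,0,0.6],[0.12,-0.002,0.13,0,0,0.6],[0.133,-0.002,0.18,0,0,0.6],[0.133,-0.002,0.20,0,0,0.6],[0.133,-0.002,0.216,0,0,0.6],[0.133,-0.002,0.216,0,0,0.6],[0.133,-0.002,0.216,0,0,0.6]]'
python3 - <<'E'
from h import *
print(tool([.4180,.3838,.031],np.radians(75.5)))
E
```

```text
clock: 32.75
tool_pos: [0.4194, 0.3829, 0.1009]
ee_rot: [3.141, -0.001, 1.317]
ft_force: [0.7, 0.3, -0.2]
grip_width: 0.598
finger_force: 0.0
[ 0.4915 -1.6332 69.9415  0.0544 -0.0667 -0.0301]
```

```bash
python3 -m pendant '[[0,-0.001,0.02,0,0,0],[0,-0.001,0.04,0,0,0],[0,-0.001,0.055,0,0,0],[0,-0.001,0.063,0,0,0],[0,-0.001,0.067,0,0,0],[0,-0.001,0.070,0,0,0],[0,-0.001,0.070,0,0,0],[0,-0.001,0.070,0,0,0]]' 0.6
python3 -m pendant '[[0,0,0,0,0,0],[0,0,0,0,0,0],[0,0,0,0,0,0],[0,0,0,0,0,0],[0,0,0,0,0,0],[0,0,0,0,0,0],[0,0,0,0,0,0],[0,0,0,0,0,0]]' 0
python3 -m pendant '[[0,0,-0.01,0,0,0],[0,0,-0.05,0,0,0],[0,0,-0.11,0,0,0],[0,0,-0.17,0,0,0],[0,0,-0.22,0,0,0],[0,0,-0.26,0,0,0],[0,0,-0.28,0,0,0],[0,0,-0.28,0,0,0]]'
python3 - <<'E'
from h import *
print(tool([.4602,-.0455,.32],np.radians(96.1)))
E
```

```text
clock: 33.75
tool_pos: [0.4178, 0.3832, 0.0302]
ee_rot: [3.141, -0.0, 1.317]
ft_force: [0.6, 0.3, -0.1]
grip_width: 0.602
finger_force: 0.0
clock: 34.75
tool_pos: [0.4177, 0.3831, 0.0299]
ee_rot: [-3.142, -0.0, 1.317]
ft_force: [0.0, -0.4, 1.0]
grip_width: 0.213
finger_force: 30.0
clock: 35.75
tool_pos: [0.418, 0.3833, 0.3116]
ee_rot: [3.14, -0.002, 1.318]
ft_force: [0.9, 0.9, -4.1]
grip_width: 0.217
finger_force: 30.0
[-404.5249  148.2856   -9.0535    0.134    -0.1107  -20.6097]
```

```bash
python3 -m pendant '[[-0.04,0.015,-0.01,0,0,-3],[-0.09,0.035,-0.01,0,0,-6],[-0.145,0.055,-0.01,0,0,-10],[-0.20,0.075,-0.01,0,0,-13],[-0.255,0.095,-0.01,0,0,-16],[-0.31,0.115,-0.01,0,0,-20],[-0.365,0.135,-0.01,0,0,-20.6],[-0.404,0.148,-0.01,0,0,-20.6]]'
python3 - <<'E'
from h import *
print(tool([.4602,-.0455,.10],np.radians(96.1)))
E
```

```text
clock: 36.75
tool_pos: [0.459, -0.0473, 0.3188]
ee_rot: [-3.14, -0.0, 1.676]
ft_force: [0.8, 0.3, -2.4]
grip_width: 0.211
finger_force: 30.0
[  1.6051   1.7709 218.7946  -0.0974  -0.022   -0.0763]
```

```bash
python3 -m pendant '[[0.001,0.001,0.05,0,0,0],[0.001,0.001,0.10,0,0,0],[0.001,0.001,0.15,0,0,0],[0.001,0.001,0.19,0,0,0],[0.001,0.001,0.21,0,0,0],[0.001,0.001,0.22,0,0,0],[0.001,0.001,0.225,0,0,0],[0.001,0.001,0.225,0,0,0]]'
python3 - <<'E'
from h import *
print(tool([.4602,-.0455,.058],np.radians(96.1)))
E
```

```text
clock: 37.75
tool_pos: [0.4607, -0.044, 0.0951]
ee_rot: [3.141, 0.0, 1.677]
ft_force: [0.2, -0.0, -2.0]
grip_width: 0.21
finger_force: 30.0
[-1.4054 -0.6476 37.1166  0.0131  0.0052 -0.0135]
```

```bash
python3 -m pendant '[[-0.001,-0.001,0.008,0,0,0],[-0.001,-0.001,0.016,0,0,0],[-0.001,-0.001,0.022,0,0,0],[-0.001,-0.001,0.028,0,0,0],[-0.001,-0.001,0.032,0,0,0],[-0.001,-0.001,0.036,0,0,0],[-0.001,-0.001,0.0375,0,0,0],[-0.001,-0.001,0.0375,0,0,0]]'
```

```text
clock: 38.75
tool_pos: [0.4601, -0.0451, 0.0577]
ee_rot: [3.141, 0.0, 1.677]
ft_force: [0.2, 1.4, 8.8]
grip_width: 0.213
finger_force: 30.0
```

```bash
python3 -m pendant '[[0,0,0.001,0,0,0],[0,0,0.001,0,0,0],[0,0,0.001,0,0,0],[0,0,0.001,0,0,0],[0,0,0,0,0,0],[0,0,0,0,0,0],[0,0,0,0,0,0],[0,0,0,0,0,0]]'
python3 -m pendant '[[0,0,0,0,0,0],[0,0,0,0,0,0],[0,0,0,0,0,0],[0,0,0,0,0,0],[0,0,-0.03,0,0,0],[0,0,-0.09,0,0,0],[0,0,-0.15,0,0,0],[0,0,-0.21,0,0,0]]' 0.6
python3 -m pendant '[[-0.03,0.02,-0.03,0,0,0],[-0.06,0.04,-0.05,0,0,0],[-0.06,0.07,-0.05,0,0,0],[-0.06,0.08,-0.05,0,0,0],[-0.06,0.08,-0.05,0,0,0],[-0.06,0.08,-0.05,0,0,0],[-0.06,0.08,-0.05,0,0,0],[-0.06,0.08,-0.05,0,0,0]]' 0
python3 - <<'E'
from h import *
p=seat([(.6243,-.0286),(.4602,-.046)]); cv2.imwrite("pics/w5.png",p[...,::-1])
p,W=cloud("top"); z=W[...,2]
m=(W[...,0]>.36)&(W[...,0]<.74)&(z>.08)&(z<.24)
a=np.radians(6.1); Rm=np.array([[np.cos(a),np.sin(a)],[-np.sin(a),np.cos(a)]]); L=(W[...,:2]-[.5423,-.0373])@Rm.T
for s in (-1,1):
    q=m&(s*L[...,1]>.10)&(s*L[...,1]<.20)&(abs(L[...,0])<.14); zz=z[q]; print(s,q.sum(),"top z",np.percentile(zz,98),"y near top",L[q][zz>np.percentile(zz,98)-.008][:,1].mean(), "x ext",np.percentile(L[q][:,0],[2,98]))
E
```

```text
clock: 39.75
tool_pos: [0.4601, -0.0452, 0.0577]
ee_rot: [3.141, 0.0, 1.677]
ft_force: [0.6, 0.8, 13.3]
grip_width: 0.207
finger_force: 30.0
clock: 40.75
tool_pos: [0.4592, -0.045, 0.2695]
ee_rot: [-3.142, -0.0, 1.677]
ft_force: [1.7, -0.4, 0.7]
grip_width: 0.604
finger_force: 0.0
clock: 41.75
tool_pos: [0.5453, -0.0963, 0.3176]
ee_rot: [3.142, 0.0, 1.677]
ft_force: [1.1, -0.9, 0.1]
grip_width: 0.003
finger_force: 0.0
(0.6243, -0.0286) 681 crown 0.056729302134867605 x -2.9734757458095948e-05 slope deg -0.3692455023687612 y ext [-0.1278  0.129 ]
(0.4602, -0.046) 677 crown 0.05661460933271341 x 0.0014059860735321525 slope deg 0.1286445961961499 y ext [-0.1284  0.1289]
-1 353 top z 0.2192792077924523 y near top -0.15256554590629293 x ext [-0.129  -0.0269]
1 462 top z 0.21339820988122574 y near top 0.15123040765498627 x ext [-0.1342  0.1324]
```

View pics/w5.png

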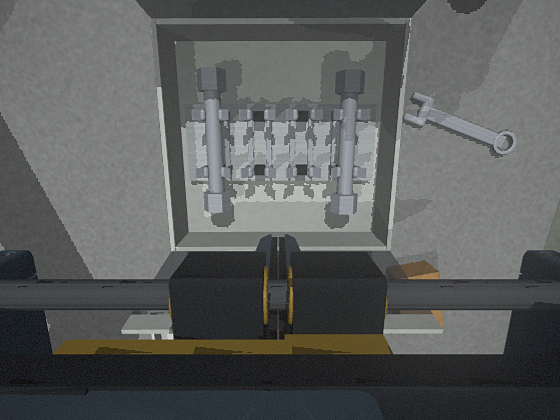

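Both long columns are home, at px (213,140) and (348,140), with crowns at 56.7 mm. Next is the rebated leaf: shut fingers go to its outer side.

```bash
python3 -m pendant '[[-0.05,0.003,-0.01,0,0,0],[-0.10,0.003,-0.01,0,0,0],[-0.145,0.003,-0.01,0,0,0],[-0.152,0.003,0.01,0,0,0],[-0.152,0.003,0.05,0,0,0],[-0.152,0.003,0.09,0,0,0],[-0.152,0.003,0.109,0,0,0],[-0.152,0.003,0.109,0,0,0]]' 0
python3 - <<'E'
from h import *
a=np.radians(6.1); Rm=np.array([[np.cos(a),np.sin(a)],[-np.sin(a),np.cos(a)]]); s=readout.get_state()
print(Rm@(s["tool_pos"][:2]-[.5423,-.0373]),s["tool_pos"][2])
E
```

```text
clock: 42.85
tool_pos: [0.564, -0.2468, 0.2072]
ee_rot: [-3.139, -0.002, 1.677]
ft_force: [-1.2, -0.3, -0.1]
grip_width: 0.005
finger_force: 0.0
[-0.0007 -0.2106] 0.20717361779105853
```

```bash
python3 -m pendant '[[0.015,0,0,0,0,0],[0.030,0,0,0,0,0],[0.043,0,0,0,0,0],[0.053,0,-0.001,0,0,0],[0.068,0,-0.001,0,0,0],[0.082,0,0,0,0,0],[0.096,0,0.004,0,0,0],[0.110,0,0.009,0,0,0]]' 0
python3 -m pendant '[[0.013,0,0.008,0,0,0],[0.025,0,0.016,0,0,0],[0.036,0,0.026,0,0,0],[0.045,0,0.037,0,0,0],[0.053,0,0.050,0,0,0],[0.059,0,0.064,0,0,0],[0.062,0,0.076,0,0,0],[0.063,0,0.083,0,0,0]]' 0
python3 - <<'E'
from h import *
a=np.radians(6.1); Rm=np.array([[np.cos(a),np.sin(a)],[-np.sin(a),np.cos(a)]]); s=readout.get_state()
print(Rm@(s["tool_pos"][:2]-[.5423,-.0373]),s["tool_pos"][2])
E
```

```text
clock: 43.85
tool_pos: [0.5529, -0.1367, 0.1991]
ee_rot: [-3.142, -0.0, 1.677]
ft_force: [1.7, -2.3, 0.2]
grip_width: 0.006
finger_force: 1.0
clock: 44.85
tool_pos: [0.5461, -0.0749, 0.1155]
ee_rot: [-3.141, -0.0, 1.677]
ft_force: [-0.5, 0.0, 1.1]
grip_width: 0.006
finger_force: 0.6
[-0.0002 -0.0378] 0.1154590553324557
```

```bash
python3 -m pendant '[[0.001,0,0.003,0,0,0],[0.002,0,0.006,0,0,0],[0.002,0,0.008,0,0,0],[0.002,0,0.009,0,0,0],[0.002,0,0.010,0,0,0],[0.002,0,0.010,0,0,0],[0.002,0,0.010,0,0,0],[0.002,0,0.010,0,0,0]]' 0
```

```text
clock: 45.85
tool_pos: [0.5463, -0.0731, 0.1071]
ee_rot: [3.141, 0.0, 1.677]
ft_force: [-2.8, 1.0, 13.6]
grip_width: 0.002
finger_force: 6.6
```

```bash
python3 -m pendant '[[0,0,-0.03,0,0,0],[0,0,-0.08,0,0,0],[0,0,-0.14,0,0,0],[0,0,-0.19,0,0,0],[0.02,0,-0.21,0,0,0],[0.07,0,-0.21,0,0,0],[0.12,0,-0.21,0,0,0],[0.17,0,-0.21,0,0,0]]' 0
python3 -m pendant '[[0.05,0,0,0,0,0],[0.077,0,0,0,0,0],[0.077,0,0.03,0,0,0],[0.077,0,0.07,0,0,0],[0.077,0,0.10,0,0,0],[0.077,0,0.114,0,0,0],[0.077,0,0.114,0,0,0],[0.077,0,0.114,0,0,0]]' 0
python3 - <<'E'
from h import *
a=np.radians(6.1); Rm=np.array([[np.cos(a),np.sin(a)],[-np.sin(a),np.cos(a)]]); s=readout.get_state()
print(Rm@(s["tool_pos"][:2]-[.5423,-.0373]),s["tool_pos"][2])
for n in ("scene","top"):
    p,W=cloud(n); L=(W[...,:2]-[.5423,-.0373])@Rm.T; z=W[...,2]
    for y in (-.12,-.08,-.05,-.03,-.015,-.005,.004,.009): 
        m=(abs(L[...,0])<.1)&(abs(L[...,1]-y)<.004); print(n,y,m.sum(),np.nanmedian(z[m]))
    cv2.imwrite(f"pics/z_{n}.png",p[...,::-1])
E
```

```text
clock: 46.85
tool_pos: [0.5278, 0.0973, 0.3166]
ee_rot: [3.141, 0.0, 1.677]
ft_force: [0.5, -0.0, 0.1]
grip_width: 0.002
finger_force: 0.0
clock: 47.85
tool_pos: [0.5207, 0.1726, 0.2035]
ee_rot: [3.14, -0.0, 1.677]
ft_force: [-0.7, -0.1, 1.2]
grip_width: 0.004
finger_force: 0.0
[0.0008 0.211 ] 0.20353819820321162
scene -0.12 154 0.08280708712859229
scene -0.08 157 0.08253373063365495
scene -0.05 161 0.08248873958566065
scene -0.03 154 0.08238259706623034
scene -0.015 148 0.08250337560086549
scene -0.005 182 0.07695837703744147
scene 0.004 269 0.07484622508374623
scene 0.009 244 0.05152949092480292
top -0.12 137 0.08240142554573918
top -0.08 141 0.08275492055662552
top -0.05 137 0.08270367598206034
top -0.03 136 0.08311614708206741
top -0.015 141 0.08246927356269525
top -0.005 152 0.07763206379794235
top 0.004 171 0.07695707719552833
top 0.009 236 0.07308375477960365
```

View pics/z_scene.png

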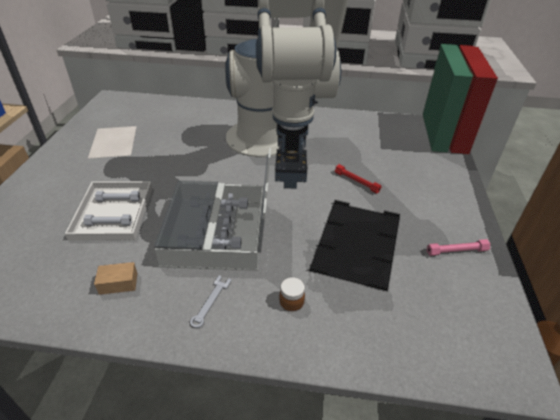

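The rebated leaf lies flat (82.5 mm all along, px (190,210)), and both columns show in the tray. Now I'll fold the flanged leaf.

```bash
python3 -m pendant '[[-0.015,0,0.002,0,0,0],[-0.030,0,0.002,0,0,0],[-0.044,0,0.002,0,0,0],[-0.056,0,0.001,0,0,0],[-0.068,0,0.001,0,0,0],[-0.0805,0,0.003,0,0,0],[-0.094,0,0.006,0,0,0],[-0.107,0,0.010,0,0,0]]' 0
python3 -m pendant '[[-0.012,0,0.007,0,0,0],[-0.023,0,0.015,0,0,0],[-0.033,0,0.025,0,0,0],[-0.042,0,0.035,0,0,0],[-0.049,0,0.047,0,0,0],[-0.055,0,0.060,0,0,0],[-0.058,0,0.069,0,0,0],[-0.060,0,0.077,0,0,0]]' 0
python3 -m pendant '[[-0.001,0,0.003,0,0,0],[-0.001,0,0.005,0,0,0],[-0.001,0,0.007,0,0,0],[-0.001,0,0.009,0,0,0],[-0.001,0,0.010,0,0,0],[-0.001,0,0.010,0,0,0],[-0.001,0,0.010,0,0,0],[-0.001,0,0.010,0,0,0]]' 0
```

```text
clock: 48.95
tool_pos: [0.5314, 0.0652, 0.1921]
ee_rot: [-3.141, -0.0, 1.677]
ft_force: [0.8, 3.0, -0.5]
grip_width: 0.007
finger_force: 1.1
clock: 49.95
tool_pos: [0.5377, 0.0064, 0.1148]
ee_rot: [-3.141, -0.0, 1.677]
ft_force: [0.2, 0.6, 1.2]
grip_width: 0.008
finger_force: 0.6
clock: 50.95
tool_pos: [0.538, 0.0054, 0.107]
ee_rot: [3.14, 0.0, 1.677]
ft_force: [-9.1, -0.5, 31.5]
grip_width: 0.004
finger_force: 15.9
```

Pressed home. I'll back off upward and check before handing in.

```bash
python3 -m pendant '[[0,0,-0.02,0,0,0],[0,0,-0.06,0,0,0],[0,0,-0.11,0,0,0],[0,0,-0.16,0,0,0],[0.04,0,-0.20,0,0,0],[0.09,0,-0.20,0,0,0],[0.14,0,-0.20,0,0,0],[0.19,0,-0.20,0,0,0]]' 0
python3 - <<'E'
from h import *
a=np.radians(6.1); Rm=np.array([[np.cos(a),np.sin(a)],[-np.sin(a),np.cos(a)]])
for n in ("scene","top"):
    p,W=cloud(n); L=(W[...,:2]-[.5423,-.0373])@Rm.T; z=W[...,2]
    print(n,[(y,round(float(np.nanmedian(z[(abs(L[...,0])<.1)&(abs(L[...,1]-y)<.005)])),4)) for y in (-.12,-.06,-.02,0,.02,.06,.12)])
    cv2.imwrite(f"pics/f_{n}.png",p[...,::-1])
E
```

```text
clock: 51.95
tool_pos: [0.5173, 0.196, 0.3056]
ee_rot: [3.141, -0.0, 1.677]
ft_force: [0.9, -1.0, -0.1]
grip_width: 0.006
finger_force: 0.0
scene [(-0.12, 0.0832), (-0.06, 0.0827), (-0.02, 0.0828), (0, 0.0824), (0.02, 0.0822), (0.06, 0.0828), (0.12, 0.0825)]
top [(-0.12, 0.0826), (-0.06, 0.0823), (-0.02, 0.082), (0, 0.0834), (0.02, 0.0824), (0.06, 0.0824), (0.12, 0.0831)]
```

View pics/f_scene.png

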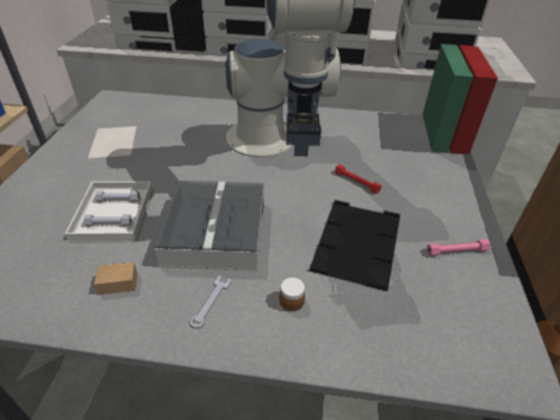

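Both leaves lie flat at 82.5 mm (px (215,215)). The tray holds both short columns, the mat is empty, and the bystanders haven't moved.

```bash
python3 -c "
from workcell import bot
print(bot.close_job())"
```

```text
the job is handed in; nothing more can be done
None
```

Job handed in at about 52 s: the two short columns lie in the tray, the two long ones are snapped home in clips 0 and 3, and the case is shut with the flange over the ledge; all checked in the camera images, though no verdict was returned.

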